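# Turn the pinion shaft round in its pressing nest

## Task

Two pinion shafts lie in two pressing nests; one lies the wrong way round, with its pinion at the open end of the nest instead of next to the upright stop plate. Lift that shaft clear of the guide pillars, turn it end for end without knocking the pillars, and set it down (do not drop it) in both V rests of the same nest, so that the pinion sits between the rest and the stop plate. Leave the other shaft alone and let go.

Things in the scene. Friction and masses are not known exactly. Their poses are not given: they have to be found in the camera images.
- shaft: the shaft lying the wrong way round: steel, 14 mm thick, 200 mm long, 0.25 kg, with a black toothed pinion (40 mm across, 14 mm wide) near one end; the last 25 mm of the other, plain end are 10 mm thick. Origin: pinion's centre, on the shaft's axis; x points along the shaft to the plain end (y, z may roll). It runs from x = -15 to 185 mm; middle and centre of mass at about x = 85 mm.
- nest: that shaft's fixed nest: 12 mm thick aluminium base plate, 255 x 120 mm, with two aluminium V rests (12 mm thick, tops 55 mm up) at x = -55 and 55 mm, free between them, and an 80 mm wide stop plate, 77 mm high, inner face at x = 118 mm. Origin: on the table, midway between the rests; x to the stop plate, z up. A shaft in the rests has its axis over x, 46 mm up; pinion's right place x = 85 mm.
- nest_pillars: the two upright steel guide pillars of that nest, 16 mm thick, tops 90 mm above the table, at diagonal corners (75, 46) and (-75, -46) mm in the nest's frame; same origin and axes as the nest. Not to be knocked.
- shaft2: the other pinion shaft, identical, already lying the right way round (pinion next to the stop plate) in a second, identical nest with its own pillars, beside the first; same origin and axes on it. Leave it alone.
Not all that is in view belongs to the job. What is shaped like the shaft but green is not meant.

How it is judged:
By the outcome, as a careful person would: the job done as asked, in the order asked, and still so for the second after the job is handed in, with the robot touching nothing.
It also fails if it takes over 40 s, if anything falls off the work surface, if the arm or the gripper's body presses on something with over 40 N, if the wrist force passes 120 N, or if a joint passes its speed limit or range.

## Robot

A 6-joint arm with a two-finger parallel gripper is mounted at the origin on the work surface. World frame = base frame: x ahead of the robot, y to its left, z up, the work surface at z = 0. Lengths are in m, angles in rad, forces in N, time in s.
With the tool pointing down it reaches from about 0.3 to 0.85 m from the base axis. Payload 4.2 kg.
Tool frame: the origin (TCP) lies midway between the tips of the shut fingers; the grasp point (between the pads) lies 19 mm behind it (ctrl.tcp_to_grasp is the distance from the TCP to the grasp point, in m); z points along the fingers, y is the line along which they close (so a half turn about z gives the same grasp; the last joint's range is limited). The gripper opens to 91 mm and grips with 3 to 60 N. Pads are 32 mm wide; open, the fingers measure 118 mm over their backs; the gripper's body (76 mm by 178 mm) begins 60 mm behind the grasp point.
Start: joints at [-1.168, 0.32, 1.565, -0, 1.257, -0.02], TCP at [0.236, -0.524, 0.178] pointing down, gripper open.
Joint ranges: [-3.11, 3.11], [-0.84, 2.01], [0.21, 2.61], [-1.34, 4.49], [0.05, 2.63], [-2.56, 2.56]. Speed limits (rad/s): [2.57, 2.57, 3.14, 3.14, 3.14, 3.14].

## Interface

Orientations are given as a 3x3 rotation matrix whose columns are the frame's x, y, z axes.
In Python, from plant import ctrl gives the robot as it stands.
- The arm moves only by the shell command python3 -m inch 'ROWS' [FORCE]. ROWS is JSON, a list of rows, each a list of 7 numbers: the shift along the tool's x, y, z in m, then the turn, a rotation vector about the tool's x, y, z in degrees, then the finger opening in m, from 0 to 0.0912. A call has 1 to 12 rows; each row shifts and turns the commanded pose from where the row before left it, along the tool's axes as they then stand; what a row does not reach is not made up. A row lasts 1/12 s, in which the tool goes at most 41.7 mm and 7.16 degrees, less where a joint would pass 70% of its speed; a pose out of reach is approached as far as the arm can. A call is refused whole if a number of a shift passes 0.0417 or a number of a turn 7.16, either way. A call with a gripper value outside its range is refused whole. The fingers move at their own pace and stop on an object; FORCE is the grip in N (left out, the last holds). Time passes only in rows, so rows that do not move let the fingers close. It gives the time, the measured TCP pose, the force, the opening and the grip force at its end, in the units of the state.
- ctrl.observe(): the state, without advancing time (a new reading comes with each control period).
- ctrl.read_camera(name): name is "scene" or "top"; returns a dict with "frame" (400x640x3 uint8, red, green, blue), "K" (3x3 intrinsics, pixels), "position" and "rotation" of the camera in the world. Camera axes: x right, y up, looking along -z (the intrinsics and any distortion apply to the point x, -y, -z); pixel columns grow to the right and rows downward; lengths in m; the calibration is good to about 2 mm. A picture is of the moment at which its call begins. There is no depth.
- ctrl.job_done(): hands the job in; it is judged then, once.
The state is a dict: "clock": time; "joint_positions": joint angles; "qd": joint speeds; "effort": joint torques, N m; "position": TCP position; "orientation": TCP orientation; "ft_force": force on the tool from outside, world axes, zero at the start; "ft_torque": the same for the moment, N m; "gripper_width": finger opening in m; "grip_force": force on a finger pad.
Only numpy, scipy, OpenCV 4.12 (cv2) and the standard library are available. Lean on these libraries where they do the work, as an engineer would, in place of code of your own. Each camera call takes 0.05 s, during which the arm holds its last target. There are 200 camera calls.

## Working session

There is one attempt and no reset: what is moved stays moved. The work goes in short steps, Python scripts to look and compute and a shell command to move; the robot and the scene stay as the last step left them, time stands still between calls to the robot, and variables do not carry over. Pictures are saved under pics/ and viewed, at most 10 in all, crops included, and the job is handed in when it is done.

```bash
mkdir -p pics; ls; python3 - <<'E'
from plant import ctrl
import cv2,numpy as np
for n in("scene","top"):
    c=ctrl.read_camera(n);cv2.imwrite(f"pics/{n}0.png",c["frame"][:,:,::-1]);print(n,c["K"],c["position"],c["rotation"],[k for k in c])
print(ctrl.observe()["orientation"],ctrl.tcp_to_grasp)
E
```

```text
pics
scene [[413.57942275   0.         314.28460714]
 [  0.         413.57942275 197.95719238]
 [  0.           0.           1.        ]] [ 0.93085803 -0.64387488  0.68960055] [[ 0.83709043 -0.29798597  0.45878532]
 [ 0.54653454  0.49242758 -0.6773589 ]
 [-0.0240751   0.81775267  0.57506604]] ['frame', 'K', 'position', 'rotation']
top [[514.79183739   0.         317.12729882]
 [  0.         514.79183739 200.2356219 ]
 [  0.           0.           1.        ]] [0.32357519 0.08403663 1.16656418] [[ 0.02729923  0.99461283 -0.10000032]
 [-0.99961269  0.02770296  0.00265055]
 [ 0.00540657  0.09988923  0.99498387]] ['frame', 'K', 'position', 'rotation']
[[ 9.11952984e-01  4.10294263e-01 -6.10478863e-04]
 [ 4.10294716e-01 -9.11951865e-01  1.42882224e-03]
 [ 2.95102322e-05 -1.55349496e-03 -9.99998793e-01]] 0.0188
```

View pics/scene0.png

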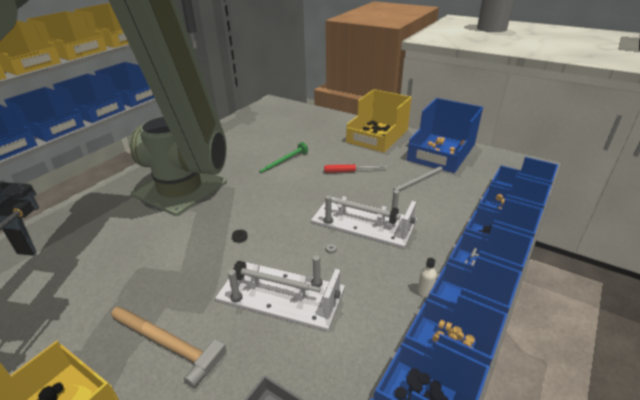

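View pics/top0.png

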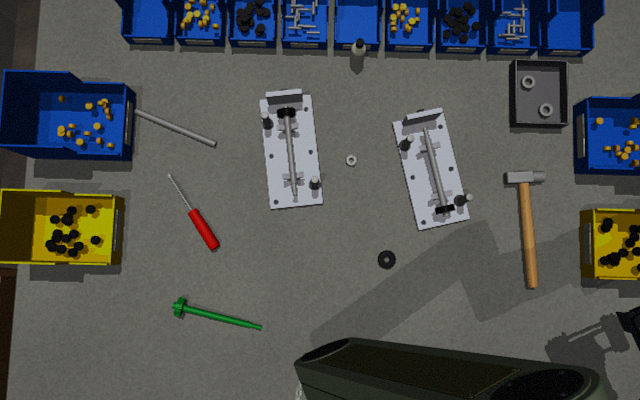

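In the scene view the near nest is at (280,295), with its pinion at (239,268), away from its stop plate at (330,295). The far nest is at (365,220), with its pinion at (394,214), beside its stop plate.

Candidates in the top view:
- **Right shaft:** pinion (444,209), stop plate (422,115). The pinion is at the open end, so this is the one meant.
- **Left shaft:** pinion (287,113), next to its stop plate (284,97). This one is already right.
- **Green shaft-like thing:** (215,315). Not meant.

I'll confirm in a crop and measure.

```bash
cat > h.py <<'E'
from plant import ctrl
import cv2,numpy as np
def ray(c,u,v,z):
    d=c["rotation"]@(np.array([1,-1,-1])*(np.linalg.inv(c["K"])@[u,v,1]))
    p=c["position"]; return p+d*(z-p[2])/d[2]
def proj(c,P):
    q=c["rotation"].T@(np.array(P)-c["position"]); q=q*[1,-1,-1]; q=c["K"]@q; return q[:2]/q[2]
E
python3 - <<'E'
from h import *
c=ctrl.read_camera("top");f=c["frame"]
x0,y0,x1,y1=380,95,480,240
cv2.imwrite("pics/crop1.png",cv2.resize(f[y0:y1,x0:x1,::-1],None,fx=4,fy=4,interpolation=cv2.INTER_CUBIC))
g=f.min(2)
for nm,(a,b,w,h) in dict(R=(380,95,100,145),L=(250,80,85,140)).items():
    m=np.zeros(g.shape,np.uint8);m[b:b+h,a:a+w]=(g[b:b+h,a:a+w]>165)*255
    m=cv2.morphologyEx(m,cv2.MORPH_CLOSE,np.ones((5,5)))
    k=max(cv2.findContours(m,0,2)[0],key=cv2.contourArea)
    P=np.array([ray(c,u,v,.012)[:2] for u,v in k[:,0]],np.float32)
    r=cv2.minAreaRect(P);print(nm,r,cv2.contourArea(k),[list(np.round(q,4)) for q in cv2.boxPoints(r)])
E
```

```text
R ((0.4929971694946289, -0.15002107620239258), (0.21501845121383667, 0.05862173065543175), 13.37282657623291) 1407.5 [[np.float32(0.3816), np.float32(-0.1464)], [np.float32(0.3952), np.float32(-0.2034)], [np.float32(0.6044), np.float32(-0.1537)], [np.float32(0.5908), np.float32(-0.0966)]]
L ((0.5521290302276611, 0.1455112099647522), (0.2503564655780792, 0.11571598052978516), 7.828550338745117) 2953.0 [[np.float32(0.4202), np.float32(0.1858)], [np.float32(0.436), np.float32(0.0711)], [np.float32(0.684), np.float32(0.1052)], [np.float32(0.6683), np.float32(0.2199)]]
```

View pics/crop1.png

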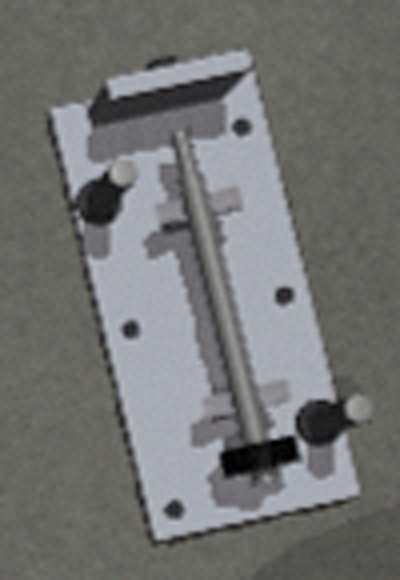

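The crop confirms it. The black pinion is at crop (259,456), at the open end, and the plain tip (179,133) points at the stop plate (175,85). The pillar tops are at (123,172) and (359,408). Next I'll work out the poses.

```bash
python3 - <<'E'
from h import *
c=ctrl.read_camera("top")
R=lambda u,v,z: ray(c,380+(u-1.5)/4,95+(v-1.5)/4,z)[:2]
pa,pb=R(123,172,.09),R(359,408,.09)
print("pillars",pa,pb,np.linalg.norm(pa-pb),"exp",np.hypot(150,92)); ctr=(pa+pb)/2
d=pa-pb; yaw=np.arctan2(d[1],d[0])-np.arctan2(92,150); print("pillar pose",ctr,np.degrees(yaw))
A,B,C=R(50,112,.012),R(155,543,.012),R(358,492,.012)
d=A-B;print("base",(A+C)/2,np.degrees(np.arctan2(d[1],d[0])),np.linalg.norm(A-B),np.linalg.norm(B-C))
t,n=R(179,131,.046),R(250,430,.048);pin=R(259,456,.050)
d=t-n;print("shaft tip",t,n,"pin",pin,np.degrees(np.arctan2(d[1],d[0])),np.linalg.norm(t-pin))
rt=[R(230,200,.055),R(172,210,.055),R(277,390,.055),R(217,403,.055)];print("rests",(rt[0]+rt[1])/2,(rt[2]+rt[3])/2)
# second view: predicted vs. picture
s=ctrl.read_camera("scene");f=s["frame"];cv2.imwrite("pics/crop2.png",cv2.resize(f[235:335,205:355,::-1],None,fx=5,fy=5,interpolation=cv2.INTER_CUBIC))
for P in ([*pa,.09],[*pb,.09],[*t,.046],[*pin,.046],[*A,.012],[*B,.012],[*C,.012]): print(np.round((proj(s,P)-[205,235])*5))
E
```

```text
pillars [ 0.57127966 -0.11370725] [ 0.44834661 -0.23923905] 0.17570078695671096 exp 175.96590578859303
pillar pose [ 0.50981314 -0.17647315] 14.077069123364101
base [ 0.51641176 -0.17393723] 14.213785018962454 0.2527213921795034 0.11840603673479402
shaft tip [ 0.60546545 -0.15270006] [ 0.43945415 -0.19218457] pin [ 0.42514811 -0.19664167] 13.378781089215115 0.18559420753196504
rests [ 0.56212005 -0.16315924] [ 0.45699734 -0.18877378]
[554. 105.]
[132. 177.]
[574. 270.]
[173. 170.]
[691. 242.]
[176. 121.]
[ 54. 306.]
```

View pics/crop2.png

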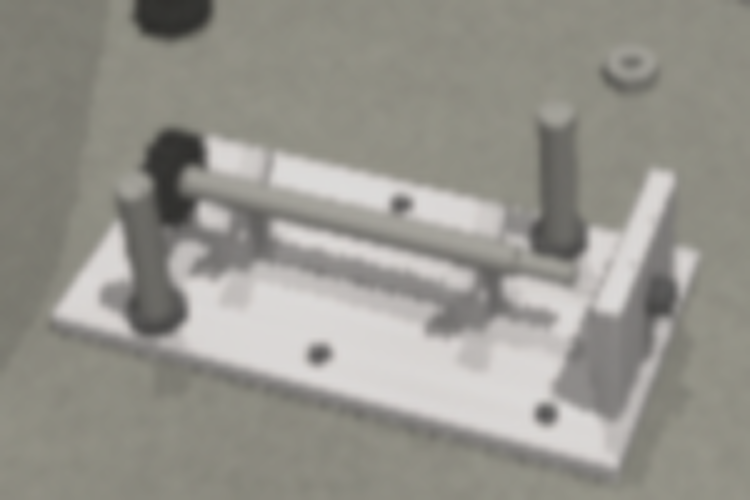

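The two views agree to about 2 mm, and the scene crop shows the pillar tops at (557,112) and (133,188). Pose estimates:
- **Nest:** (0.5097, -0.1763), yaw about 14.1°.
- **Pinion:** nest x ≈ -87 mm.
- **Grasp:** nest x ≈ -1 mm, so a half turn puts the pinion at 85 mm.
- **Joint 6:** goes from +57° to -123°, so the turn is in range if made negative about tool z.

```bash
python3 -m inch '[[0.0326,-0.0171,0,0,0,0,0.06],[0.0326,-0.0171,0,0,0,0,0.06],[0.0326,-0.0171,0,0,0,0,0.06],[0.0326,-0.0171,0,0,0,0,0.06],[0.0326,-0.0171,0,0,0,0,0.06],[0.0326,-0.0171,0,0,0,0,0.06],[0.0326,-0.0171,0,0,0,0,0.06],[0.0326,-0.0171,0,0,0,0,0.06],[0.0326,-0.0171,0,0,0,0,0.06],[0.0326,-0.0171,0,0,0,0,0.06],[0.0326,-0.0171,0,0,0,0,0.06],[0.0326,-0.0171,0,0,0,0,0.06]]' 40
python3 -m inch '[[0,0,0,0,0,5.05,0.06],[0,0,0,0,0,5.05,0.06],[0,0,0,0,0,0,0.06],[0,0,0,0,0,0,0.06]]'
cat >> h.py <<'E'
N=np.array([.5097,-.1763]);Y=np.radians(14.1);U=np.array([np.cos(Y),np.sin(Y)]);V=np.array([-U[1],U[0]])
def rep(g):
    """tool shift (mm) that brings the TCP over nest x=g (m), y=0, and yaw"""
    o=ctrl.observe();R=np.array(o["orientation"]);p=np.array(o["position"])
    d=np.r_[N+U*g-p[:2],0];print("tool shift mm",np.round(1e3*R.T@d,1),"yaw",np.degrees(np.arctan2(R[1,0],R[0,0])).round(2),"z",p[2],"tilt",R[:2,2].round(4),"q6",o["joint_positions"][5],"F",np.round(o["ft_force"],1),"w",o["gripper_width"],o["grip_force"],"t",o["clock"])
E
python3 -c "
from h import *
rep(-.001)"
```

```text
clock: 1.25
position: [0.5093, -0.1751, 0.1784]
orientation: [[0.912, 0.41, 0.0], [0.41, -0.912, -0.0], [0.0, 0.0, -1.0]]
ft_force: [-0.0, 0.3, 0.3]
gripper_width: 0.0598
grip_force: 0.0
clock: 1.58
position: [0.5084, -0.1766, 0.1782]
orientation: [[0.969, 0.246, -0.0], [0.246, -0.969, -0.0], [-0.0, -0.0, -1.0]]
ft_force: [0.2, 0.4, -0.8]
gripper_width: 0.0598
grip_force: 0.0
tool shift mm [ 0.3  0.  -0. ] yaw 14.27 z 0.1782070749196558 tilt [-0.0003 -0.    ] q6 0.9662315939927196 F [ 0.2  0.4 -0.8] w 0.05982969025372052 0.0 t 1.5833
```

```bash
python3 -m inch '[[0,0,0.025,0,0,0,0.06],[0,0,0.025,0,0,0,0.06],[0,0,0.025,0,0,0,0.06],[0,0,0.025,0,0,0,0.06],[0,0,0.025,0,0,0,0.06],[0,0,0.025,0,0,0,0.06],[0,0,0.001,0,0,0,0.03],[0,0,0,0,0,0,0.024],[0,0,0,0,0,0,0.020],[0,0,0,0,0,0,0.020],[0,0,0,0,0,0,0.020]]' 5
python3 - <<'E'
from h import *
rep(-.001)
f=ctrl.read_camera("scene")["frame"];cv2.imwrite("pics/g1.png",cv2.resize(f[205:335,195:375,::-1],None,fx=4,fy=4,interpolation=cv2.INTER_CUBIC))
E
```

```text
clock: 2.5
position: [0.5097, -0.1773, 0.0291]
orientation: [[0.97, 0.244, 0.003], [0.244, -0.97, -0.001], [0.003, 0.002, -1.0]]
ft_force: [-0.3, 0.2, 0.3]
gripper_width: 0.0295
grip_force: 0.0
tool shift mm [-0.7 -1.  -0. ] yaw 14.13 z 0.029060562613501054 tilt [ 0.0032 -0.0013] q6 0.9681089552289639 F [-0.3  0.2  0.3] w 0.029477664748786415 0.0 t 2.5
```

View pics/g1.png

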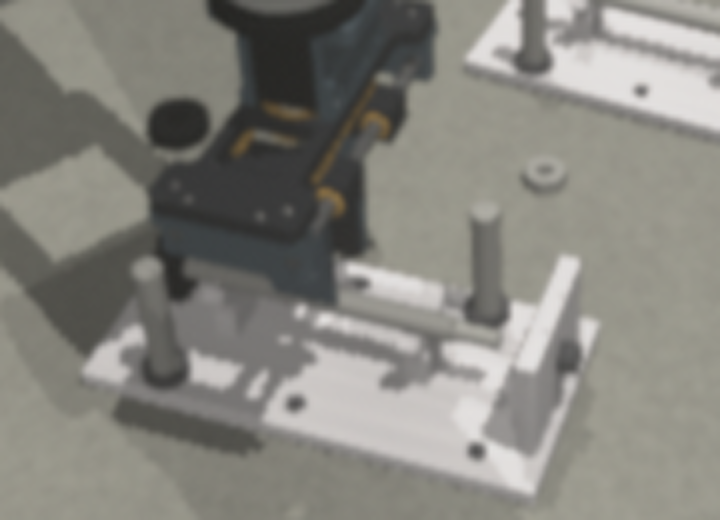

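The fingers straddle the shaft midway between the rests, near (290,290), and clear the pillars at (150,310) and (485,260). Now I'll close gently, then firm up the grip.

```bash
python3 -m inch '[[0,0,0,0,0,0,0.018],[0,0,0,0,0,0,0.016],[0,0,0,0,0,0,0.014],[0,0,0,0,0,0,0.012],[0,0,0,0,0,0,0.01],[0,0,0,0,0,0,0.005],[0,0,0,0,0,0,0.0],[0,0,0,0,0,0,0.0]]' 8
python3 -c "
from h import *
rep(-.001)"
```

```text
clock: 3.22
position: [0.5085, -0.1767, 0.0273]
orientation: [[0.97, 0.244, -0.0], [0.244, -0.97, -0.0], [-0.0, -0.0, -1.0]]
ft_force: [0.1, 0.9, 0.0]
gripper_width: 0.0005
grip_force: 0.0
tool shift mm [ 0.3 -0.1 -0. ] yaw 14.13 z 0.02727319423742941 tilt [-0.0001 -0.    ] q6 0.9684783262513507 F [0.1 0.9 0. ] w 0.0005071880920512287 0.0 t 3.2167
```

The fingers shut completely with no grip force, so something is off. I'll look before doing anything else.

```bash
python3 - <<'E'
from h import *
a=ctrl.read_camera("scene")["frame"][205:335,195:375,::-1]
c=ctrl.read_camera("top");b=c["frame"][95:225,350:530,::-1]
cv2.imwrite("pics/g2.png",np.vstack([cv2.resize(i,(800,578))[::1] for i in (a,)]));cv2.imwrite("pics/g3.png",cv2.resize(b,(800,578)))
E
```

```text
(no output)
```

View pics/g2.png

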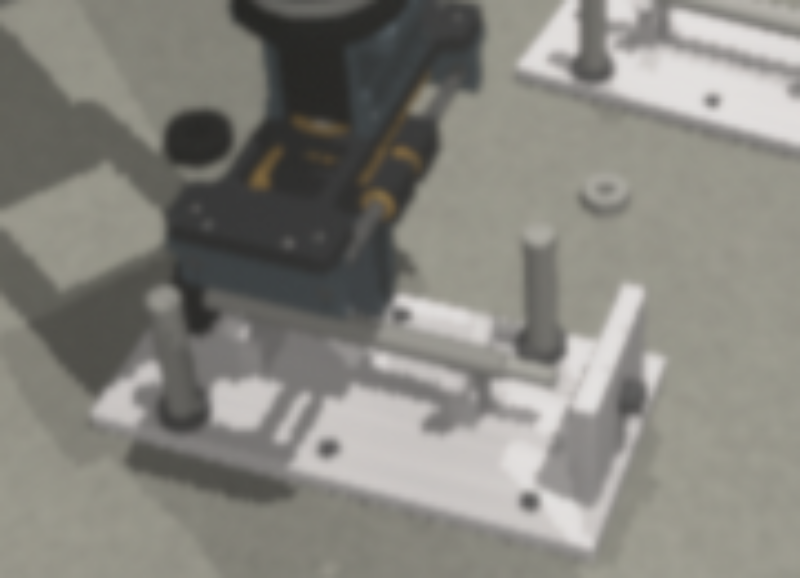

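```bash
python3 - <<'E'
from h import *
o=ctrl.observe();p=np.array(o["position"]);out=[]
for n,(x,y,w,h) in dict(scene=(225,235,110,82),top=(390,105,110,82)).items():
    c=ctrl.read_camera(n);k=7
    i=cv2.resize(c["frame"][y:y+h,x:x+w,::-1],None,fx=k,fy=k,interpolation=cv2.INTER_CUBIC)[:300] if n=="x" else cv2.resize(c["frame"][y:y+h,x:x+w,::-1],None,fx=k,fy=k,interpolation=cv2.INTER_CUBIC)
    for P,col in((p,(0,0,255)),(p+[0,0,.019],(0,255,0)),(p+[0,0,.079],(255,0,0))):
        q=(proj(c,P)-[x,y])*k;print(n,col,q.round());cv2.circle(i,tuple(int(t) for t in q),4,col,-1)
    out.append(i)
cv2.imwrite("pics/g4.png",out[0]);cv2.imwrite("pics/g5.png",out[1])
E
```

```text
scene (0, 0, 255) [358. 344.]
scene (0, 255, 0) [353. 300.]
scene (255, 0, 0) [337. 155.]
top (0, 0, 255) [301. 470.]
top (0, 255, 0) [315. 461.]
top (255, 0, 0) [362. 429.]
```

View pics/g4.png

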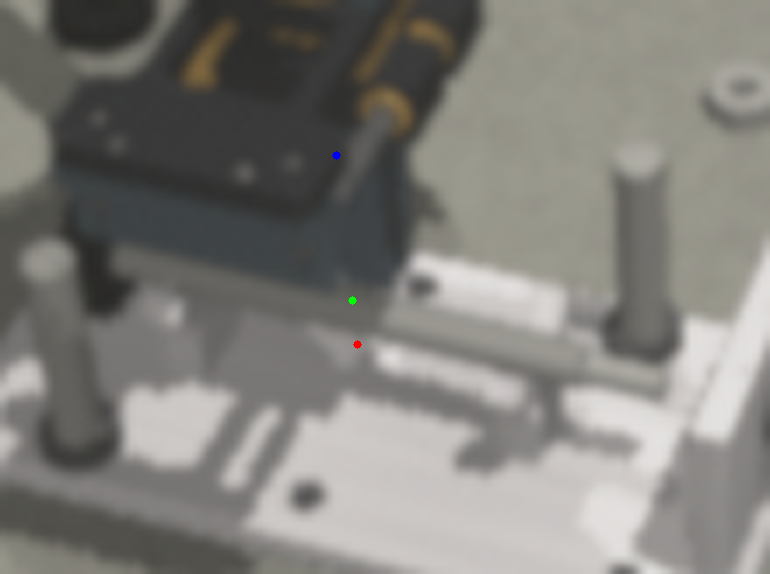

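```bash
python3 - <<'E'
from h import *
o=ctrl.observe();p=np.array(o["position"]);c=ctrl.read_camera("scene")
for a in(-.038,-.016,.016,.038):
  for b in(-.013,-.005,0.013):
    print(a,b,[tuple(((proj(c,np.r_[N+U*a+V*b,z])-[225,235])*7).round().astype(int).tolist()) for z in(.027,.046,.06,.08,.106)])
E
```

```text
-0.038 -0.013 [(231, 347), (225, 304), (220, 271), (213, 223), (204, 159)]
-0.038 -0.005 [(243, 329), (236, 285), (232, 253), (225, 205), (216, 141)]
-0.038 0.013 [(267, 289), (261, 245), (257, 213), (250, 165), (242, 101)]
-0.016 -0.013 [(297, 364), (291, 320), (287, 287), (281, 239), (272, 175)]
-0.016 -0.005 [(307, 345), (302, 302), (298, 269), (292, 221), (284, 157)]
-0.016 0.013 [(331, 304), (326, 261), (322, 228), (317, 180), (309, 117)]
0.016 -0.013 [(393, 388), (389, 344), (385, 311), (381, 263), (374, 198)]
0.016 -0.005 [(403, 369), (399, 325), (396, 292), (391, 244), (385, 180)]
0.016 0.013 [(426, 327), (422, 284), (419, 251), (415, 203), (409, 139)]
0.038 -0.013 [(461, 405), (457, 361), (454, 328), (450, 280), (445, 215)]
0.038 -0.005 [(471, 386), (467, 342), (464, 309), (461, 261), (455, 196)]
0.038 0.013 [(492, 343), (489, 300), (486, 267), (483, 219), (478, 155)]
```

View pics/g5.png

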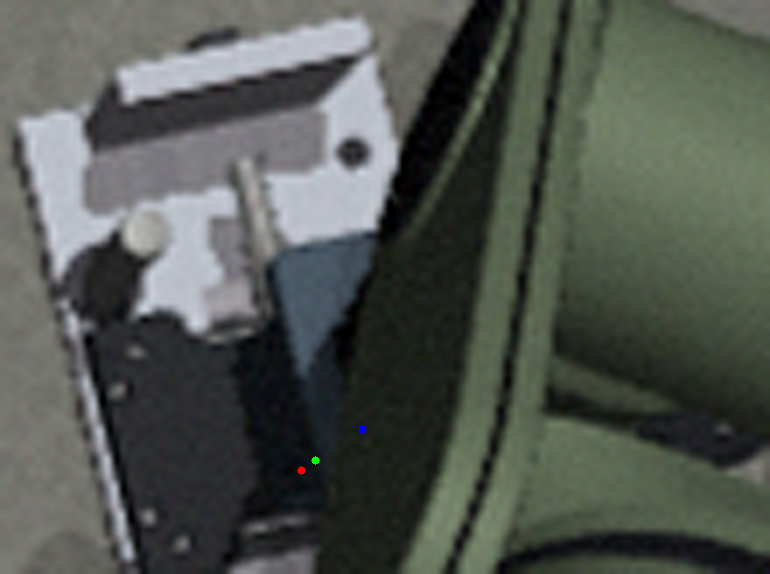

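The picture suggests the shut fingers end just above the shaft, although the reported TCP is below it. I'll raise straight up and compare the real fingertips with the projected TCP.

```bash
python3 -m inch '[[0,0,-0.02,0,0,0,0.0],[0,0,-0.025,0,0,0,0.0],[0,0,-0.025,0,0,0,0.0],[0,0,-0.025,0,0,0,0.0],[0,0,-0.025,0,0,0,0.0],[0,0,0,0,0,0,0.0],[0,0,0,0,0,0,0.0]]'
python3 - <<'E'
from h import *
rep(-.001);o=ctrl.observe();p=np.array(o["position"])
c=ctrl.read_camera("scene");x,y,k=210,175,5
i=cv2.resize(c["frame"][y:y+115,x:x+150,::-1],None,fx=k,fy=k,interpolation=cv2.INTER_CUBIC)
i=np.clip(i.astype(float)*1.5,0,255).astype(np.uint8)
for dz,col in((0,(0,0,255)),(.019,(0,255,0)),(.079,(255,0,0))):
    q=(proj(c,p+[0,0,dz])-[x,y])*k;print(q.round());cv2.circle(i,tuple(int(t) for t in q),4,col,-1)
cv2.imwrite("pics/g6.png",i)
E
```

```text
clock: 4.05
position: [0.5093, -0.177, 0.1487]
orientation: [[0.97, 0.244, 0.003], [0.244, -0.97, -0.001], [0.003, 0.002, -1.0]]
ft_force: [0.5, 0.0, -1.3]
gripper_width: 0.0007
grip_force: 0.0
tool shift mm [-0.4 -0.6 -0. ] yaw 14.13 z 0.14866996618288172 tilt [ 0.0031 -0.0012] q6 0.9684832484614939 F [ 0.5  0.  -1.3] w 0.0006865309448318605 0.0 t 4.05
[308. 334.]
[304. 297.]
[290. 174.]
```

View pics/g6.png

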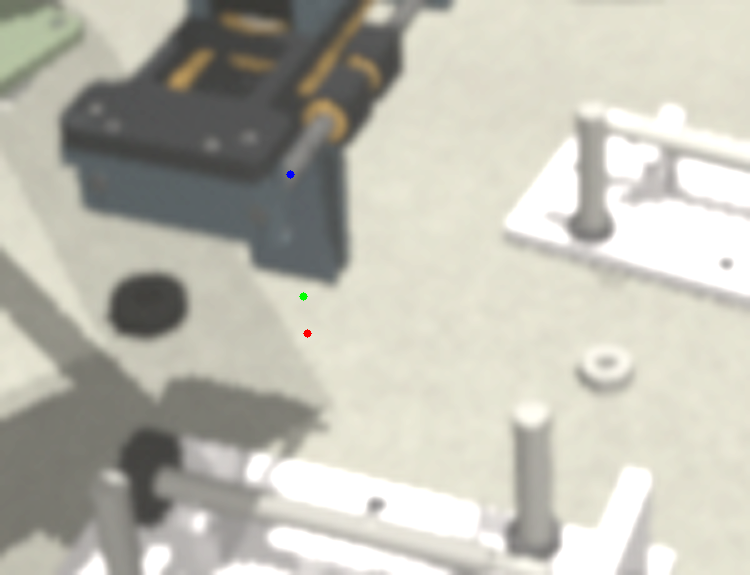

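The real fingertip is at about (300,273), while the projected TCP (red) is at (308,334). So the tips are about 30-40 mm higher than reported and passed over the shaft, which still lies in its rests. I'll reopen and go about 36 mm lower. That keeps the tips between the base plate and the shaft's underside anywhere in that range.

```bash
python3 -m inch '[[0,0,0,0,0,0,0.06],[0,0,0,0,0,0,0.06],[0,0,0.02,0,0,0,0.06],[0,0,0.026,0,0,0,0.06],[0,0,0.026,0,0,0,0.06],[0,0,0.026,0,0,0,0.06],[0,0,0.022,0,0,0,0.06],[0,0,0.012,0,0,0,0.06],[0,0,0.006,0,0,0,0.06],[0,0,0,0,0,0,0.06]]' 8
python3 -c "
from h import *
rep(-.001)"
```

```text
clock: 4.93
position: [0.507, -0.1762, 0.0073]
orientation: [[0.97, 0.244, -0.004], [0.244, -0.97, 0.001], [-0.004, -0.002, -1.0]]
ft_force: [-0.7, -0.3, 0.8]
gripper_width: 0.0598
grip_force: 0.0
tool shift mm [ 1.6  0.8 -0. ] yaw 14.13 z 0.00730391867446778 tilt [-0.0042  0.0015] q6 0.9684853170572992 F [-0.7 -0.3  0.8] w 0.05981081303686767 0.0 t 4.9333
```

```bash
python3 -m inch '[[0,0,0.005,0,0,0,0.06],[0,0,0.005,0,0,0,0.06],[0,0,0.004,0,0,0,0.06],[0,0,0,0,0,0,0.06],[0,0,0,0,0,0,0.06]]'
python3 -m inch '[[0,0,0,0,0,0,0.04],[0,0,0,0,0,0,0.03],[0,0,0,0,0,0,0.022],[0,0,0,0,0,0,0.018],[0,0,0,0,0,0,0.015],[0,0,0,0,0,0,0.012],[0,0,0,0,0,0,0.01],[0,0,0,0,0,0,0.005],[0,0,0,0,0,0,0.0]]' 6
python3 -c "
from h import *
rep(-.001)"
```

```text
clock: 5.35
position: [0.5086, -0.1768, -0.0045]
orientation: [[0.97, 0.244, 0.0], [0.244, -0.97, -0.0], [0.0, 0.0, -1.0]]
ft_force: [-0.4, 0.1, 0.7]
gripper_width: 0.0597
grip_force: 0.0
clock: 6.1
position: [0.5092, -0.1782, -0.0043]
orientation: [[0.97, 0.245, 0.002], [0.245, -0.97, -0.003], [0.001, 0.003, -1.0]]
ft_force: [-0.3, -5.0, 0.5]
gripper_width: 0.0142
grip_force: 6.0
tool shift mm [-0.1 -1.7 -0. ] yaw 14.18 z -0.004307126396289343 tilt [ 0.0016 -0.0026] q6 0.9684989547502543 F [-0.3 -5.   0.5] w 0.014175028382180458 5.998301692306995 t 6.1
```

The shaft is gripped, 14.2 mm wide. It is pushing the tool about 5 N toward -y, so I'll relax that by 2 mm, then firm up the grip.

```bash
python3 -m inch '[[0,0.001,0,0,0,0,0.0],[0,0.001,0,0,0,0,0.0],[0,0,0,0,0,0,0.0]]' 6; python3 -m inch '[[0,0,0,0,0,0,0.0],[0,0,0,0,0,0,0.0],[0,0,0,0,0,0,0.0]]' 40
python3 -c "
from h import *
rep(-.001)"
```

```text
clock: 6.35
position: [0.5091, -0.1783, -0.0045]
orientation: [[0.97, 0.243, 0.0], [0.243, -0.97, 0.001], [0.0, -0.001, -1.0]]
ft_force: [0.4, 1.2, 1.7]
gripper_width: 0.0136
grip_force: 6.0
clock: 6.6
position: [0.5091, -0.1784, -0.0045]
orientation: [[0.97, 0.244, 0.0], [0.244, -0.97, 0.0], [0.0, -0.0, -1.0]]
ft_force: [0.3, 1.8, 2.9]
gripper_width: 0.0131
grip_force: 40.0
tool shift mm [ 0.1 -1.9  0. ] yaw 14.12 z -0.004532010465163418 tilt [0.0003 0.0003] q6 0.9654317911140399 F [0.3 1.8 2.9] w 0.013076629308879976 39.998629689216614 t 6.6
```

```bash
python3 -m inch '[[0,0,-0.004,0,0,0,0.0],[0,0,-0.01,0,0,0,0.0],[0,0,-0.02,0,0,0,0.0],[0,0,-0.025,0,0,0,0.0],[0,0,-0.025,0,0,0,0.0],[0,0,-0.025,0,0,0,0.0],[0,0,-0.025,0,0,0,0.0],[0,0,-0.02,0,0,0,0.0],[0,0,-0.01,0,0,0,0.0],[0,0,0,0,0,0,0.0],[0,0,0,0,0,0,0.0]]'
python3 - <<'E'
from h import *
rep(-.001)
f=ctrl.read_camera("scene")["frame"];cv2.imwrite("pics/l1.png",f[:,:,::-1])
# black pinion blob near predicted
E
```

```text
clock: 7.52
position: [0.5084, -0.1786, 0.1589]
orientation: [[0.97, 0.244, -0.001], [0.244, -0.97, 0.0], [-0.001, -0.0, -1.0]]
ft_force: [-1.1, 0.7, -3.8]
gripper_width: 0.013
grip_force: 40.0
tool shift mm [ 0.8 -1.9 -0. ] yaw 14.12 z 0.15893976264790427 tilt [-0.0007  0.0001] q6 0.9654072349136019 F [-1.1  0.7 -3.8] w 0.012997680525474785 39.99734044075012 t 7.5167
```

Lifted: the weight shows and the axis is at about 0.21 m, well above the pillars. Now the half turn.

```bash
python3 -m inch '[[0,0,0,0,0,-2,0],[0,0,0,0,0,-4,0],[0,0,0,0,0,-6,0],[0,0,0,0,0,-6,0],[0,0,0,0,0,-6,0],[0,0,0,0,0,-6,0],[0,0,0,0,0,-6,0],[0,0,0,0,0,-6,0],[0,0,0,0,0,-6,0],[0,0,0,0,0,-6,0],[0,0,0,0,0,-6,0],[0,0,0,0,0,-6,0]]'
python3 -m inch '[[0,0,0,0,0,-6,0],[0,0,0,0,0,-6,0],[0,0,0,0,0,-6,0],[0,0,0,0,0,-6,0],[0,0,0,0,0,-6,0],[0,0,0,0,0,-6,0],[0,0,0,0,0,-6,0],[0,0,0,0,0,-6,0],[0,0,0,0,0,-6,0],[0,0,0,0,0,-6,0],[0,0,0,0,0,-6,0],[0,0,0,0,0,-6,0]]'
python3 -m inch '[[0,0,0,0,0,-6,0],[0,0,0,0,0,-6,0],[0,0,0,0,0,-6,0],[0,0,0,0,0,-6,0],[0,0,0,0,0,-6,0],[0,0,0,0,0,-6,0],[0,0,0,0,0,-4,0],[0,0,0,0,0,-2,0],[0,0,0,0,0,0,0],[0,0,0,0,0,0,0]]'
cat >> h.py <<'E'
def pin(n,P,r=25):
    """centroid of dark blob (pinion) near projected P"""
    c=ctrl.read_camera(n);q=proj(c,P);g=c["frame"].max(2);m=np.zeros_like(g)
    u,v=q.astype(int);m[v-r:v+r,u-r:u+r]=(g[v-r:v+r,u-r:u+r]<45)
    _,_,s,ce=cv2.connectedComponentsWithStats(m);return c,q.round(1),[(st.tolist(),x.round(1).tolist()) for st,x in zip(s[1:],ce[1:]) if st[4]>15]
E
python3 - <<'E'
from h import *
rep(-.001)
p=np.array(ctrl.observe()["position"]);
P=np.r_[p[:2]+U*.086,p[2]+.0505]
for n in("scene","top"):
    c,q,b=pin(n,P);print(n,q,b)
    i=c["frame"][150:310,220:430,::-1] if n=="scene" else c["frame"][80:240,370:580,::-1]
    cv2.imwrite(f"pics/t_{n}.png",i)
a,b=[cv2.resize(cv2.imread(f"pics/t_{n}.png"),(393,300)) for n in("scene","top")]
cv2.imwrite("pics/t.png",np.clip(np.hstack([a,b])*1.3,0,255).astype(np.uint8))
E
```

```text
clock: 8.57
position: [0.5076, -0.1782, 0.1571]
orientation: [[0.166, 0.986, -0.004], [0.986, -0.166, 0.002], [0.001, -0.005, -1.0]]
ft_force: [0.2, -0.2, -2.6]
gripper_width: 0.0134
grip_force: 40.0
clock: 9.57
position: [0.5076, -0.1782, 0.1571]
orientation: [[-0.886, 0.463, -0.004], [0.463, 0.886, 0.001], [0.005, -0.001, -1.0]]
ft_force: [-0.6, 0.5, -3.6]
gripper_width: 0.0134
grip_force: 40.0
clock: 10.4
position: [0.508, -0.1783, 0.1577]
orientation: [[-0.97, -0.243, -0.003], [-0.243, 0.97, 0.001], [0.003, 0.002, -1.0]]
ft_force: [-0.2, -0.6, -2.9]
gripper_width: 0.013
grip_force: 40.0
tool shift mm [-1.1  1.5 -0. ] yaw -165.93 z 0.1577323673872673 tilt [-0.0032  0.0011] q6 -2.175148647130732 F [-0.2 -0.6 -2.9] w 0.013013807231119721 39.996848702430725 t 10.4
scene [310.7 226.7] []
top [444.9 114.2] [([432, 108, 24, 14, 205], [444.1, 114.3]), ([445, 120, 24, 19, 214], [459.3, 132.8]), ([419, 134, 17, 5, 34], [426.9, 136.4])]
```

```bash
python3 - <<'E'
from h import *
p=np.array(ctrl.observe()["position"]);zA=p[2]+.0505
c=ctrl.read_camera("top");g=c["frame"].max(2)
for th in(35,45,55):
    m=np.zeros_like(g);m[100:124,425:462]=g[100:124,425:462]<th
    r=cv2.minAreaRect(cv2.findNonZero(m))
    for lab,(u,v) in(("cent",np.argwhere(m)[:,::-1].mean(0)),("rect",r[0])):
        d=ray(c,u,v,zA+.004)[:2];e=d-N;print(th,lab,(u,v),r[1:],"nest x,y",(e@U*1e3).round(1),(e@V*1e3).round(1),"rel TCP",((d-p[:2])@U*1e3).round(1),((d-p[:2])@V*1e3).round(1))
E
```

```text
35 cent (np.float64(444.1736842105263), np.float64(114.25263157894737)) ((10.04372501373291, 22.33604621887207), 77.00537872314453) nest x,y 83.0 1.3 rel TCP 84.8 3.1
35 rect (444.050537109375, 114.21908569335938) ((10.04372501373291, 22.33604621887207), 77.00537872314453) nest x,y 83.2 1.5 rel TCP 84.9 3.3
45 cent (np.float64(443.92890995260666), np.float64(114.16587677725119)) ((10.186494827270508, 30.316951751708984), 75.96376037597656) nest x,y 83.3 1.7 rel TCP 85.1 3.5
45 rect (440.4118347167969, 115.1470718383789) ((10.186494827270508, 30.316951751708984), 75.96376037597656) nest x,y 82.9 8.6 rel TCP 84.7 10.5
55 cent (np.float64(442.76446280991735), np.float64(114.53305785123968)) ((10.412663459777832, 31.454919815063477), 77.47119140625) nest x,y 83.1 4.0 rel TCP 84.9 5.8
55 rect (440.02349853515625, 115.10587310791016) ((10.412663459777832, 31.454919815063477), 77.47119140625) nest x,y 83.1 9.3 rel TCP 84.9 11.2
```

The pinion now points to the stop plate: top-view blob (444,114), nest x ≈ 83 mm, y ≈ +1 mm. I'll shift +2 mm toward the stop and -1 mm sideways, then lower.

```bash
python3 -m inch '[[-0.002,-0.0008,0.01,0,0,0,0],[0,0,0.02,0,0,0,0],[0,0,0.025,0,0,0,0],[0,0,0.025,0,0,0,0],[0,0,0.025,0,0,0,0],[0,0,0.02,0,0,0,0],[0,0,0.015,0,0,0,0],[0,0,0.006,0,0,0,0],[0,0,0,0,0,0,0],[0,0,0,0,0,0,0],[0,0,0,0,0,0,0]]'
python3 -c "
from h import *
rep(-.001);o=ctrl.observe();print(np.round(o['ft_torque'],2))"
```

```text
clock: 11.47
position: [0.5121, -0.1794, 0.0143]
orientation: [[-0.97, -0.244, 0.002], [-0.244, 0.97, -0.001], [-0.002, -0.001, -1.0]]
ft_force: [-0.2, 0.3, -2.2]
gripper_width: 0.0129
grip_force: 40.0
tool shift mm [ 2.6  3.6 -0. ] yaw -165.88 z 0.014328261116785868 tilt [ 0.0022 -0.0009] q6 -2.1751790036063596 F [-0.2  0.3 -2.2] w 0.012949980649006789 39.99693989753723 t 11.4667
[ 0.17 -0.11  0.01]
```

```bash
python3 -m inch '[[0,0,0,0,0,0,0],[0,0,0,0,0,0,0],[0,0,0,0,0,0,0]]' >/dev/null
python3 - <<'E'
from h import *
rep(-.001)
c=ctrl.read_camera("top");g=c["frame"].max(2);p=ctrl.observe()["position"]
q=proj(c,np.r_[N+U*.085,.068]);u,v=q.astype(int);print(q)
for th in(30,38):
    m=np.zeros_like(g);m[v-9:v+9,u-16:u+16]=g[v-9:v+9,u-16:u+16]<th
    n,l,s,ce=cv2.connectedComponentsWithStats(m)
    for st,(a,b) in zip(s[1:],ce[1:]):
        if st[4]>20:
            e=ray(c,a,b,.069)[:2]-N;print(th,st,a,b,e@U*1e3,e@V*1e3)
E
```

```text
tool shift mm [ 2.1  3.2 -0. ] yaw -165.87 z 0.01411425532536531 tilt [ 0.0015 -0.0006] q6 -2.175303632050972 F [-0.1  0.2 -2.7] w 0.012945790668063646 39.99697208404541 t 11.7167
[427.81279598 130.98205145]
30 [419 126  19  11 118] 427.6864406779661 130.6949152542373 85.49349434670026 0.388319060287883
38 [419 126  19  11 133] 427.7518796992481 130.61654135338347 85.63146656940546 0.20784822823709015
```

Pinion at nest x = 85.5 mm, y = 0.3 mm, which is on target. Lowering slowly into the rests.

```bash
python3 -m inch '[[0,0,0.004,0,0,0,0],[0,0,0.004,0,0,0,0],[0,0,0.003,0,0,0,0],[0,0,0.002,0,0,0,0],[0,0,0.002,0,0,0,0],[0,0,0,0,0,0,0],[0,0,0,0,0,0,0]]'
python3 -c "
from h import *
rep(-.001);o=ctrl.observe();print(np.round(o['ft_torque'],2))"
```

```text
clock: 12.35
position: [0.511, -0.1789, -0.0018]
orientation: [[-0.97, -0.244, -0.0], [-0.244, 0.97, 0.0], [0.0, 0.0, -1.0]]
ft_force: [0.4, -0.1, -2.6]
gripper_width: 0.0131
grip_force: 40.0
tool shift mm [1.7 2.9 0. ] yaw -165.87 z -0.0018370694957068057 tilt [-0.0003  0.0001] q6 -2.1753260504768495 F [ 0.4 -0.1 -2.6] w 0.01308106810763849 39.99688804149628 t 12.35
[ 0.06 -0.07  0.03]
```

```bash
python3 -m inch '[[0,0,0.001,0,0,0,0],[0,0,0.001,0,0,0,0],[0,0,0.001,0,0,0,0],[0,0,0,0,0,0,0],[0,0,0,0,0,0,0]]'
python3 -c "
from h import *
rep(-.001);o=ctrl.observe();print(np.round(o['ft_torque'],2))"
```

```text
clock: 12.77
position: [0.5113, -0.1785, -0.0039]
orientation: [[-0.97, -0.244, 0.001], [-0.244, 0.97, 0.001], [-0.001, 0.0, -1.0]]
ft_force: [-1.3, 3.3, 4.8]
gripper_width: 0.013
grip_force: 40.0
tool shift mm [ 2.   2.5 -0. ] yaw -165.9 z -0.00391413402356592 tilt [0.0007 0.0006] q6 -2.175224402954821 F [-1.3  3.3  4.8] w 0.01300961951627252 39.99885320663452 t 12.7667
[ 0.76  0.08 -0.02]
```

```bash
python3 -m inch '[[0,0.0007,0,0,0,0,0],[0,0,0.0005,0,0,0,0],[0,0,0,0,0,0,0],[0,0,0,0,0,0,0]]'
python3 -c "
from h import *
rep(-.001);o=ctrl.observe();print(np.round(o['ft_torque'],2))"
```

```text
clock: 13.1
position: [0.5113, -0.178, -0.0044]
orientation: [[-0.97, -0.244, 0.001], [-0.244, 0.97, 0.0], [-0.001, -0.0, -1.0]]
ft_force: [-1.6, 4.6, 7.1]
gripper_width: 0.0127
grip_force: 40.0
tool shift mm [ 2.1  2.  -0. ] yaw -165.89 z -0.004425303476496972 tilt [0.0009 0.0002] q6 -2.1741786165754027 F [-1.6  4.6  7.1] w 0.012731891218515312 39.99935746192932 t 13.1
[0.76 0.18 0.03]
```

```bash
python3 -m inch '[[0,0.0008,0,0,0,0,0],[0,0,0,0,0,0,0],[0,0,0,0,0,0,0]]'
python3 -m inch '[[0,0,0,0,0,0,0],[0,0,0,0,0,0,0],[0,0,0,0,0,0,0]]' 5
python3 -c "
from h import *
rep(-.001);o=ctrl.observe();print(np.round(o['ft_torque'],2))"
```

```text
clock: 13.35
position: [0.5113, -0.1779, -0.0045]
orientation: [[-0.97, -0.244, 0.001], [-0.244, 0.97, -0.001], [-0.001, -0.001, -1.0]]
ft_force: [-0.8, 1.2, 6.1]
gripper_width: 0.0135
grip_force: 40.0
clock: 13.6
position: [0.5113, -0.1779, -0.0046]
orientation: [[-0.97, -0.244, 0.001], [-0.244, 0.97, -0.001], [-0.001, -0.001, -1.0]]
ft_force: [-1.3, 2.2, 5.1]
gripper_width: 0.014
grip_force: 5.0
tool shift mm [ 2.2  1.9 -0. ] yaw -165.86 z -0.0046111883135978304 tilt [ 0.0013 -0.0008] q6 -2.173052600159487 F [-1.3  2.2  5.1] w 0.01398728122536844 5.000849962234497 t 13.6
[0.38 0.01 0.03]
```

Seated at the pick-up height with light forces. Release gently, then go up.

```bash
python3 -m inch '[[0,0,0,0,0,0,0.016],[0,0,0,0,0,0,0.02],[0,0,0,0,0,0,0.03],[0,0,0,0,0,0,0.045],[0,0,0,0,0,0,0.06],[0,0,0,0,0,0,0.06],[0,0,0,0,0,0,0.06]]'
python3 -m inch '[[0,0,-0.005,0,0,0,0.06],[0,0,-0.015,0,0,0,0.06],[0,0,-0.025,0,0,0,0.06],[0,0,-0.03,0,0,0,0.06],[0,0,-0.03,0,0,0,0.06],[0,0,-0.03,0,0,0,0.06],[0,0,-0.03,0,0,0,0.06],[0,0,-0.02,0,0,0,0.06],[0,0,0,0,0,0,0.06]]'
python3 -m inch '[[0.02,0,0,0,0,0,0.06],[0.04,0,0,0,0,0,0.06],[0.04,0,0,0,0,0,0.06],[0.04,0,0,0,0,0,0.06],[0.04,0,0,0,0,0,0.06],[0.02,0,0,0,0,0,0.06],[0,0,0,0,0,0,0.06],[0,0,0,0,0,0,0.06]]'
python3 - <<'E'
from h import *
c=ctrl.read_camera("top")["frame"][85:245,370:490,::-1];s=ctrl.read_camera("scene")["frame"][200:340,200:370,::-1]
cv2.imwrite("pics/end.png",np.hstack([cv2.resize(c,(330,440),interpolation=cv2.INTER_CUBIC),cv2.resize(s,(470,440),interpolation=cv2.INTER_CUBIC)]))
E
```

```text
clock: 14.18
position: [0.5108, -0.1776, -0.0052]
orientation: [[-0.97, -0.244, -0.0], [-0.244, 0.97, -0.0], [0.0, -0.0, -1.0]]
ft_force: [0.6, -0.4, 0.2]
gripper_width: 0.0501
grip_force: 0.0
clock: 14.93
position: [0.5135, -0.1786, 0.1853]
orientation: [[-0.97, -0.244, 0.01], [-0.244, 0.97, -0.004], [-0.009, -0.006, -1.0]]
ft_force: [0.6, -1.8, 0.7]
gripper_width: 0.0601
grip_force: 0.0
clock: 15.6
position: [0.3161, -0.2263, 0.1798]
orientation: [[-0.97, -0.242, 0.001], [-0.242, 0.97, -0.0], [-0.001, -0.0, -1.0]]
ft_force: [0.1, -0.0, 0.4]
gripper_width: 0.06
grip_force: 0.0
```

View pics/end.png

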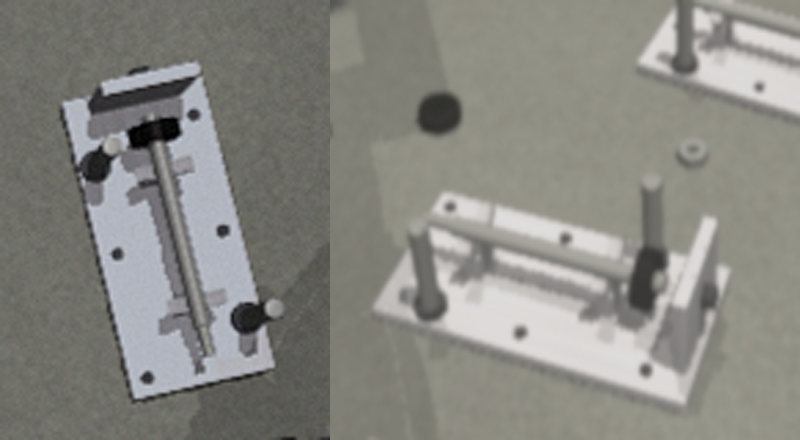

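The shaft lies in both V rests, seen in the top view at (175,165) and (195,300). The pinion at (153,131) is between the rest and the stop plate, the pillars are untouched and the gripper is away. Handing in.

```bash
python3 -c "
from plant import ctrl
print(ctrl.job_done())"
```

```text
the job is handed in; nothing more can be done
None
```

The wrong-way shaft is turned end for end and lies in both V rests of its own nest, pinion next to the stop plate; the other shaft was left alone, the gripper let go and moved clear, and the job was handed in at about 15.7 s, with no verdict returned.

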